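Gauge the slice gap of an upright slicer

TASK

Check the gap of the upright slicer: take the tapered gauge by its handle out of its wooden stand and slide its blade straight down between the two upright steel plates until it drags snugly, gripped by both plates, but do not force the sprung plate far back. Then keep holding the gauge still at that depth so that I can read it: the program finishes while holding it, not letting go. Touch the slicer with the blade alone and leave the other things where they are.

Things in the scene. Friction and masses are not known exactly. Their poses are not given: they have to be found in the camera images.
- gauge: Tapered gauge, 180 g, upright in the stand. Origin at the middle of the blade's tip, z up to the handle. Steel blade 30 mm wide (x), 90 long (z), thickness (y) growing evenly from 3 mm at the tip to 15, alike on both faces: a half turn about z makes no difference. Then a flange 46x28x6 and a black handle 36 (x) by 24 (y), z=96 to 158 mm. In the stand its tip is 10 mm above the worktop.
- gauge_grip (a point): On the gauge's axis in the handle, 133 mm above the blade's tip: a good point to grip across the 24 mm faces (closing along the gauge's y).
- stand: Fixed wooden block 75 (x) by 65 (y) by 100 mm high with one upright slot, 37 x 21 mm, through its middle, in which the gauge stands. Origin at the centre of its underside. It may stand left or right of the slicer.
- slicer: Upright slicer, fixed to the worktop: white base 120 (x) by 130 (y) by 14 mm with two rails along y; on them a head with two facing upright steel plates 90 mm long along x, up to 115 mm high, their flared lips up to 124 mm. The head floats up to 8 mm either way along y on soft springs (0.1 N per mm) and so centres itself on the blade. Origin at the centre of the underside, z up.
- back_plate: The head's back plate, of steel, rigid in the head (floats with it); at rest same origin and axes as the slicer. Its inner face is the plane y=0, from which it extends to +y; backed by white ribs.
- slot (a point): On the back plate's inner face, mid length, at the throat 115 mm above the worktop; slicer axes. The gap runs from y=0 to y=-(6 mm + carriage value), 90 mm long (x -45 to +45 mm), 100 mm deep below this height; above it the lips flare outward at 45 degrees for 8 mm.
- carriage (a joint): Slide (m) of the thickness carriage that bears the sprung plate, away from the back plate: 0 to 0.004, differs from start to start, very stiff (does not move in use). Gap at rest = 0.006 + this value.
- sprung_plate (a joint): How far (m) the sprung plate is pushed back from rest, away from the back plate: 0 to 0.008, spring 2 N per mm. Snug: it yields about 1 to 4 mm, reached by pressing the blade down with roughly 7 N (3 to 12 N, depends on friction). After first touch every 7.5 mm of depth pushes it 1 mm. More than 6 mm is forcing it.
- mug: Bystander: green mug, 92 x 128 x 95 mm, origin under its centre.
- mustard_jar: Bystander: lidded glass jar, 59 mm across, 103 mm high, origin under its centre.
- kitchen_timer: Bystander: round kitchen timer with a red top, 60 mm across, 48 mm high, origin under its centre.
- canister: Bystander: white canister with a wooden lid, 81 mm across, 178 mm high, origin under its centre.
- peeler: Bystander: peeler lying flat, 170 x 25 x 18 mm, origin under its centre.
- teaspoon: Bystander: teaspoon lying flat, 132 x 28 x 11 mm, origin under its centre.

How it is judged:
On the way, in this order (a step that is already met when the one before it is completed fails the run):
1. the gauge is held in the gripper with its blade clear above the stand (height (world z) of gauge above 0.105 m and contact force between the fingers and gauge above 1 N), for 0.2 s.
2. the blade's tip is between the plates, at least 10 mm below the throat, the gauge held (z of gauge in the frame of slot below -0.01 m and x of gauge in the frame of slot between -0.032 and 0.032 m and y of gauge in the frame of slot between -0.018 and 0.001 m and contact force between the fingers and gauge above 1 N), for 0.1 s.
At the end, for the whole second after the job is handed in: Gauge held still in the fingers (over 2 N), upright within 8 degrees, tip 18 mm or more below the throat and within 32 mm of mid slot; blade presses the back plate (over 0.8 N) and holds the sprung plate 0.6 to 5 mm back; robot itself not touching the slicer (z of gauge in the frame of slot below -0.018 m and x of gauge in the frame of slot between -0.032 and 0.032 m and y of gauge in the frame of slot between -0.018 and 0.001 m and angle between the z axis of gauge and the z axis of slicer, either way round below 0.14 rad and value of joint sprung_plate between 0.0006 and 0.005 m and contact force between gauge and back_plate above 0.8 N and contact force between the fingers and gauge above 2 N and linear speed of gauge below 0.01 m/s and contact force between each of the fingers, the arm and slicer below 0.5 N); the arm keeps its last pose, push and grip.
It fails at once if the sprung plate is forced back more than 6 mm (value of joint sprung_plate above 0.006 m).
It fails at once if the robot itself pushes the slicer (contact force between any of the fingers, the arm and slicer above 3 N).
It fails at once if a bystander is moved by more than 30 mm (distance of any of mug, mustard_jar, kitchen_timer, canister, peeler, teaspoon from where it was at the start of the episode above 0.03 m).
It also fails if it takes over 45 s, if anything falls off the work surface, if the arm or the gripper's body presses on something with over 40 N, if the wrist force passes 120 N, or if a joint passes its speed limit or range.

ROBOT

A 6-joint arm with a two-finger parallel gripper is mounted at the origin on a cart in front of the work surface, level with it; the furniture and walls round the work are solid. World frame = base frame: x ahead of the robot, y to its left, z up, the work surface at z = 0. Lengths are in m, angles in rad, forces in N, time in s.
With the tool pointing down it reaches from about 0.35 to 0.85 m from the base axis. Payload 8.1 kg.
Tool frame: the origin (TCP) lies at the very end of the fingers, on their centre line; the grasp point (between the pads) lies 19 mm behind it (grip_point_offset is the distance from the TCP to the grasp point, in m); z points along the fingers, y is the line along which they close (so a half turn about z gives the same grasp; the last joint's range is limited). The gripper opens to 85 mm and grips with 20 to 120 N. Pads are 22 mm wide; open, the fingers measure 114 mm over their backs; the gripper's body (76 mm by 85 mm) begins 54 mm behind the grasp point. The pads swing forward as they close: fully open they stand 13 mm farther back than shut.
Start: joints at [-1.272, 0.13, 1.488, -0, 1.523, -0.085], TCP at [0.225, -0.556, 0.231] pointing down, gripper open.
Joint ranges: [-2.96, 2.96], [-0.89, 2.26], [0.02, 2.5], [-1.34, 4.48], [0, 2.73], [-2.66, 2.66]. Speed limits (rad/s): [2.39, 2.39, 2.79, 3.14, 3.14, 3.14].

INTERFACE

Orientations are given as a rotation vector (axis times angle).
In Python, from station import * gives the robot as it stands. The module is installed in compiled form; this text tells all that it offers.
- The arm moves only by the tool play_rows, never from a script. Its argument "plan" is a list that holds one entry, the list of rows, each a list of 7 numbers: the shift along the world's x, y, z in units of 30 mm (1.0 is 30 mm), then the turn, a rotation vector about the world's x, y, z in units of 6 degrees (1.0 is 6 degrees), then the closure, from 0 (fully open) to 1 (shut). A call has 1 to 12 rows; each row shifts and turns the commanded pose from where the row before left it; what a row does not reach is not made up. A row lasts 1/10 s, in which the tool goes at most 50 mm and 8.59 degrees, less where a joint would pass 70% of its speed; a pose out of reach is approached as far as the arm can. A call with a number of a shift or a turn outside -1 to 1 is refused whole. A call with a gripper value outside its range is refused whole. The fingers move at their own pace and stop on an object; "squeeze" is the grip in N (left out, the last holds). Time passes only in rows, so rows that do not move let the fingers close. It gives the time, the measured TCP pose, the force, the opening and the grip force at its end, in the units of the state.
- get_state(): the state, without advancing time (a new reading comes with each control period).
- capture(name): name is "scene" or "top" or "wrist"; returns the picture (400x640x3 uint8, blue, green, red); there is no depth.
- calibration(name): a dict with "vertical_fov" (degrees; the focal length in pixels is half the picture's height over the tangent of half this angle, whatever the lens; pixels are square), "cx", "cy" (the principal point, pixels), "R" (3x3) and "t" (3): a world point X has camera coordinates R X + t; the wrist camera has in their place "tool_from_camera" (4x4, takes a point from camera to tool coordinates, whose origin is the TCP and whose axes are the flange's). Camera axes: x right, y down, z forward; pixel columns grow to the right and rows downward; lengths in m; the calibration is good to about 2 mm. The wrist camera is an equidistant fisheye: a pixel r from the principal point sees the ray r / f radians off the axis. A picture is of the moment at which its call begins: read the wrist's pose just before it. calibration takes no time and is no camera call.
- close_job(): hands the job in; it is judged then, once.
The state is a dict: "time_s": time; "joint_pos": joint angles; "qvel": joint speeds; "tau": joint torques, N m; "eef_pos": TCP position; "tcp_rot": TCP orientation; "force": force on the tool from outside, world axes, zero at the start; "moment": the same for the moment, N m; "opening": opening from 0.0 (shut) to 1.0 (fully open); "grasp_force": force on a finger pad.
Only numpy, scipy, OpenCV 4.12 (cv2) and the standard library are available. Lean on these libraries where they do the work, as an engineer would, in place of code of your own. Each camera call takes 0.05 s, during which the arm holds its last target. There are 200 camera calls.

## Working session

There is one attempt and no reset: what is moved stays moved. The work goes in short steps, Python scripts to look and compute and a tool call to move; the robot and the scene stay as the last step left them, time stands still between calls to the robot, and variables do not carry over. Pictures are saved under pics/ and viewed, at most 10 in all, crops included, and the job is handed in when it is done.

Besides the shell and the picture viewer there is one more tool, called after ">>>" by a JSON object that holds its "api" and its "payload", one argument or row to a line. play_rows: Moves the arm, as the interface text tells. Its arguments: {"type":"object","properties":{"plan":{"type":"array"},"squeeze":{"type":"number"}},"required":["plan"]}

```bash
mkdir -p pics; cat > h.py <<'E'
import numpy as np,cv2
from station import *
def ray(name,u,v):
    c=calibration(name);f=200/np.tan(np.radians(c["vertical_fov"])/2)
    R=np.array(c["R"]);t=np.array(c["t"])
    d=R.T@np.array([(u-c["cx"])/f,(v-c["cy"])/f,1]);return -R.T@t,d
def at(name,u,v,z):
    o,d=ray(name,u,v);return (o+d*(z-o[2])/d[2]).round(4)
def proj(name,X):
    c=calibration(name);f=200/np.tan(np.radians(c["vertical_fov"])/2)
    p=np.array(c["R"])@np.array(X)+np.array(c["t"]);return np.array([c["cx"],c["cy"]])+f*p[:2]/p[2]
E
python3 - <<'E'
from h import *
for n in("scene","top"):
    cv2.imwrite(f"pics/{n}.png",capture(n))
    o,d=ray(n,320,200);print(n,o,d,calibration(n)["vertical_fov"])
s=get_state();print(s["eef_pos"],s["tcp_rot"],s["time_s"],s["opening"])
print(calibration("wrist"))
E
```

```text
scene [0.10888308 0.46928849 0.68986863] [ 0.6210126  -0.37286603 -0.68955354] 56.83874796735925
top [0.42131734 0.14298585 1.21208931] [ 0.21032878 -0.0239421  -0.9773604 ] 51.37099063045256
[ 0.22453468 -0.55585791  0.23033429] [-3.08229548e+00 -5.98832063e-01  3.40241164e-04] 0.1 0.9983790965845666
{'vertical_fov': 65.70646984690485, 'cx': 316.80866053659526, 'cy': 196.0388955350666, 'tool_from_camera': array([[-1.74606503e-04, -9.56511745e-01, -2.91693761e-01,
         7.41255154e-02],
       [ 9.99999734e-01,  3.97381285e-05, -7.28902951e-04,
         3.76046465e-04],
       [ 7.08795598e-04, -2.91693811e-01,  9.56511484e-01,
        -1.43493966e-01],
       [ 0.00000000e+00,  0.00000000e+00,  0.00000000e+00,
         1.00000000e+00]])}
```

View pics/top.png

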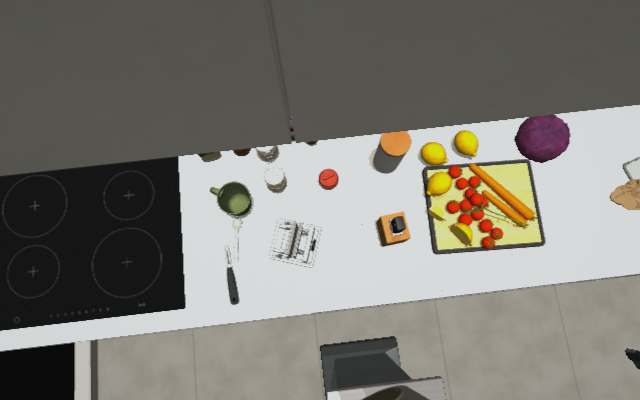

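View pics/scene.png

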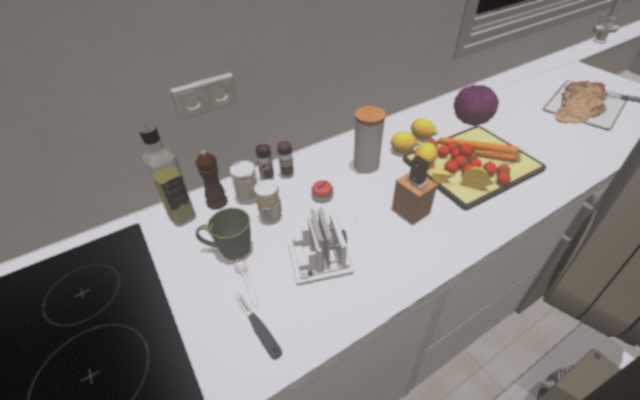

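The top view shows the slicer near (296,242), the stand with the black handle near (396,227), the canister at (392,150) and the timer at (328,179). I'll enlarge the slicer and stand.

```bash
python3 - <<'E'
from h import *
t=cv2.imread("pics/top.png")
a=cv2.resize(t[205:285,260:340],(400,400),interpolation=cv2.INTER_CUBIC)
b=cv2.resize(t[190:270,360:440],(400,400),interpolation=cv2.INTER_CUBIC)
cv2.imwrite("pics/crop.png",np.hstack([a,b]))
print(at("top",296,242,0),at("top",396,227,.16),at("top",395,229,.1),at("top",296,240,.12))
E
```

```text
[0.5656 0.1974 0.    ] [ 0.5552 -0.0673  0.16  ] [ 0.5578 -0.0758  0.1   ] [0.5566 0.1915 0.12  ]
```

View pics/crop.png

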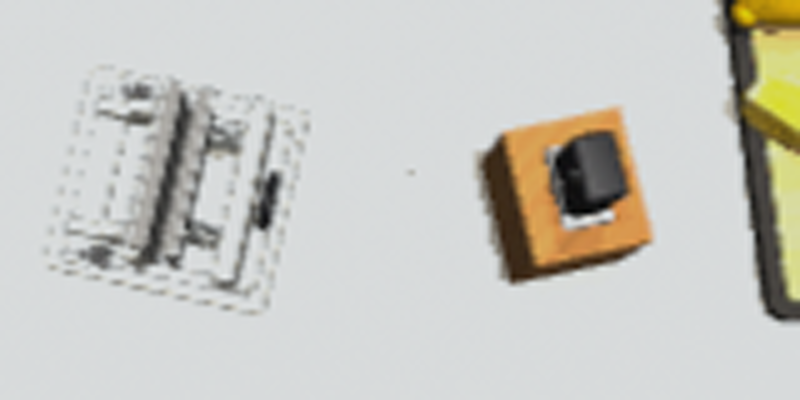

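The crop shows the base corners at (92,65),(308,110),(265,315),(45,265), with the gap running from (183,95) to (152,262). The stand's top face has corners (503,135),(620,107),(653,240),(535,268), and the handle top is centred near (603,165).

```bash
python3 - <<'E'
from h import *
A=lambda p,z:at("top",260+p[0]/5,205+p[1]/5,z)
B=lambda p,z:at("top",360+(p[0]-400)/5,190+p[1]/5,z)
def info(P,n):
    P=np.array(P)[:,:2];e=np.roll(P,-1,0)-P
    print(n,P.mean(0),np.linalg.norm(e,axis=1),np.degrees(np.arctan2(e[:,1],e[:,0])))
info([A(p,.014) for p in[(92,65),(308,110),(265,315),(45,265)]],"base")
info([B(p,.1) for p in[(503,135),(620,107),(653,240),(535,268)]],"stand")
print("handle top",B((603,165),.168))
g=[A(p,.12) for p in[(183,95),(152,262)]];info(g,"gap");
E
```

```text
base [0.562575 0.198425] [0.1289895  0.12048278 0.12925668 0.11877542] [-108.53327441  161.56505118   70.70995378  -18.55698438]
stand [ 0.561925 -0.077925] [0.06597469 0.07405998 0.06564145 0.07378686] [ -83.12273599 -175.19780991   96.64864518    5.05382605]
handle top [ 0.563  -0.0789  0.168 ]
gap [0.55585 0.19815] [0.08954831 0.08954831] [163.58879502 -16.41120498]
```

>>> {"api": "play_rows", "payload": {
  "plan": [
    [[0.5,0.8,0,0,0,-0.2,0],[0.7,1,0,0,0,-0.2,0],[0.7,1,0,0,0,-0.25,0],[0.7,1,0,0,0,-0.25,0],[0.7,1,0,0,0,-0.25,0],[0.7,1,0,0,0,-0.25,0],[0.7,1,0,0,0,-0.25,0],[0.7,1,0,0,0,-0.25,0],[0.7,1,0,0,0,-0.25,0],[0.7,1,0,0,0,-0.25,0],[0.7,1,0,0,0,-0.25,0],[0.7,1,0,0,0,0,0]]
  ]
}}

```text
time_s: 1.3
eef_pos: [0.4711, -0.2009, 0.2309]
tcp_rot: [-3.137, -0.165, 0.001]
force: [0.1, -0.2, -0.0]
opening: 1.003
grasp_force: 0.0
```

>>> {"api": "play_rows", "payload": {
  "plan": [
    [[0.7,1,0,0,0,0,0],[0.7,1,0,0,0,0,0],[0.7,1,0,0,0,0,0],[0.7,0.8,0,0,0,0,0],[0.4,0.4,0,0,0,0,0],[0,0,0,0,0,0,0],[0,0,0,0,0,0,0]]
  ]
}}

```text
time_s: 2.0
eef_pos: [0.5662, -0.0767, 0.2308]
tcp_rot: [3.137, 0.168, -0.002]
force: [-0.8, -0.4, -0.6]
opening: 1.0
grasp_force: 0.0
```

```bash
cat >> h.py <<'E'
from scipy.spatial.transform import Rotation as Ro
def wat(s,u,v,z):
    c=calibration("wrist");f=200/np.tan(np.radians(c["vertical_fov"])/2)
    x,y=u-c["cx"],v-c["cy"];r=np.hypot(x,y);a=r/f
    d=np.array([x/r*np.sin(a),y/r*np.sin(a),np.cos(a)])
    T=np.array(c["tool_from_camera"]);R=Ro.from_rotvec(s["tcp_rot"]).as_matrix()
    o=R@T[:3,3]+s["eef_pos"];d=R@T[:3,:3]@d
    return (o+d*(z-o[2])/d[2]).round(4)
def pr(s):
    R=Ro.from_rotvec(s["tcp_rot"]).as_matrix()
    print("t",round(s["time_s"],2),"p",np.round(s["eef_pos"],4),"xyaw",np.degrees(np.arctan2(R[1,0],R[0,0])).round(2),"z",R[:,2].round(4),"F",np.round(s["force"],2),"op",round(s["opening"],3),"g",np.round(s["grasp_force"],2))
E
python3 - <<'E'
from h import *
s=get_state();pr(s);cv2.imwrite("pics/w1.png",capture("wrist"))
E
```

```text
t 2.0 p [ 0.5662 -0.0767  0.2308] xyaw 6.12 z [-1.2e-03 -3.0e-04 -1.0e+00] F [-0.8  -0.39 -0.59] op 1.0 g 0.0
```

View pics/w1.png

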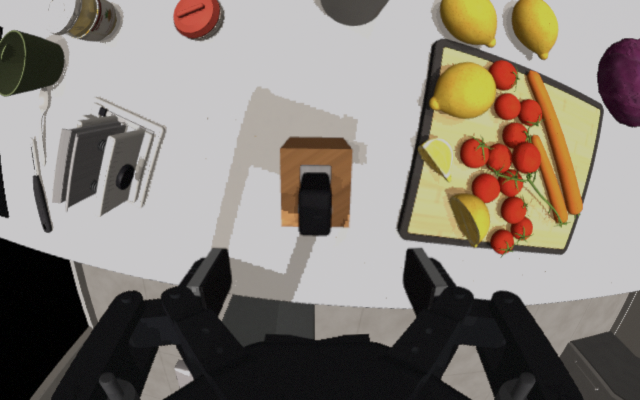

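The wrist view shows the handle top at about (299–331, 207–235) and the stand square with the image. The slicer is at the left, with its gap near (95,165).

```bash
python3 - <<'E'
from h import *
s=get_state()
im=cv2.imread("pics/w1.png")
for u,v in[(299,205),(331,205),(331,235),(299,235),(315,221)]: print("h",wat(s,u,v,.168))
for u,v in[(281,227),(350,227)]: print("stand near top corners",wat(s,u,v,.1))
for u,v in[(281,150),(350,150)]: print("stand far top corners",wat(s,u,v,.1))
g=cv2.cvtColor(im,cv2.COLOR_BGR2GRAY);print(g[196:240:2,315],g[215,290:340:2])
E
```

```text
h [ 0.5693 -0.0645  0.168 ]
h [ 0.5717 -0.0869  0.168 ]
h [ 0.5487 -0.0897  0.168 ]
h [ 0.5463 -0.0665  0.168 ]
h [ 0.5585 -0.077   0.168 ]
stand near top corners [ 0.5218 -0.0475  0.1   ]
stand near top corners [ 0.5289 -0.1135  0.1   ]
stand far top corners [ 0.596 -0.042  0.1  ]
stand far top corners [ 0.6025 -0.1035  0.1   ]
[ 28  30  30  28  27  26  24  20  17  21  23  23  18  20  22  18  19  21
  19  26 114 152] [156 155 141 134  77  19  20  22  22  22  22  18  22  23  21  22  21  22
  21  17  23  81  86  88  90]
```

>>> {"api": "play_rows", "payload": {
  "plan": [
    [[-0.13,-0.02,-0.3,0,0,0,0],[0,0,-0.7,0,0,0,0],[0,0,-0.9,0,0,0,0],[0,0,-0.8,0,0,0,0],[0,0,-0.5,0,0,0,0],[0,0,-0.3,0,0,0,0],[0,0,0,0,0,0,0],[0,0,0,0,0,0,0.5],[0,0,0,0,0,0,0.7],[0,0,0,0,0,0,1],[0,0,0,0,0,0,1],[0,0,0,0,0,0,1]]
  ],
  "squeeze": 50
}}

```text
time_s: 3.25
eef_pos: [0.5632, -0.077, 0.127]
tcp_rot: [3.137, 0.167, 0.002]
force: [-1.1, 0.5, 2.9]
opening: 0.277
grasp_force: 52.8
```

>>> {"api": "play_rows", "payload": {
  "plan": [
    [[0,0,0,0,0,0,1],[0,0,0,0,0,0,1],[0,0,0,0,0,0,1],[0,0,0,0,0,0,1]]
  ]
}}

```text
time_s: 3.65
eef_pos: [0.5632, -0.077, 0.127]
tcp_rot: [3.137, 0.167, 0.002]
force: [0.0, 0.3, 4.9]
opening: 0.279
grasp_force: 53.2
```

```bash
python3 - <<'E'
from h import *
s=get_state();pr(s)
E
```

```text
t 3.65 p [ 0.5632 -0.077   0.127 ] xyaw 6.09 z [ 1.1e-03 -2.0e-04 -1.0e+00] F [0.   0.27 4.86] op 0.279 g 53.18
```

>>> {"api": "play_rows", "payload": {
  "plan": [
    [[0,0,0.2,0,0,0,1],[0,0,0.4,0,0,0,1],[0,0,0.6,0,0,0,1],[0,0,0.7,0,0,0,1],[0,0,0.7,0,0,0,1],[0,0,0.7,0,0,0,1],[0,0,0.6,0,0,0,1],[0,0,0.4,0,0,0,1],[0,0,0.2,0,0,0,1],[0,0,0,0,0,0,1],[0,0,0,0,0,0,1],[0,0,0,0,0,0,1]]
  ]
}}

```text
time_s: 4.85
eef_pos: [0.5622, -0.0768, 0.2599]
tcp_rot: [-3.137, -0.167, 0.003]
force: [-0.3, -0.6, -1.8]
opening: 0.273
grasp_force: 52.4
```

>>> {"api": "play_rows", "payload": {
  "plan": [
    [[0,0.3,0,0,0,-0.3,1],[0,0.6,0,0,0,-0.4,1],[-0.08,0.9,0,0,0,-0.4,1],[0,1,0,0,0,-0.4,1],[0,1,0,0,0,-0.4,1],[0,1,0,0,0,-0.4,1],[0,1,0,0,0,-0.4,1],[0,1,0,0,0,-0.4,1],[0,1,0,0,0,-0.4,1],[0,0.7,0,0,0,-0.3,1],[0,0.4,0,0,0,-0.3,1],[0,0.18,0,0,0,0,1]]
  ]
}}

```text
time_s: 6.05
eef_pos: [0.5597, 0.1967, 0.2601]
tcp_rot: [3.1, -0.504, -0.003]
force: [0.4, -0.3, -0.4]
opening: 0.274
grasp_force: 52.3
```

>>> {"api": "play_rows", "payload": {
  "plan": [
    [[0,0,0,0,0,0,1],[0,0,0,0,0,0,1],[0,0,0,0,0,0,1]]
  ]
}}

```text
time_s: 6.35
eef_pos: [0.5605, 0.1946, 0.2612]
tcp_rot: [3.1, -0.506, -0.0]
force: [-0.4, 0.4, -2.7]
opening: 0.278
grasp_force: 52.3
```

```bash
python3 - <<'E'
from h import *
s=get_state();pr(s)
w=capture("wrist");cv2.imwrite("pics/w2f.png",w)
t=capture("top");c=capture("scene");cv2.imwrite("pics/s2f.png",c)
cv2.imwrite("pics/w2.png",np.hstack([cv2.resize(w[100:300,220:420],(400,400)),cv2.resize(c[170:290,260:380],(400,400),interpolation=cv2.INTER_CUBIC)]))
E
```

```text
t 6.35 p [0.5605 0.1946 0.2612] xyaw -18.54 z [-2.e-04 -2.e-04 -1.e+00] F [-0.43  0.4  -2.73] op 0.278 g 52.33
```

View pics/w2.png

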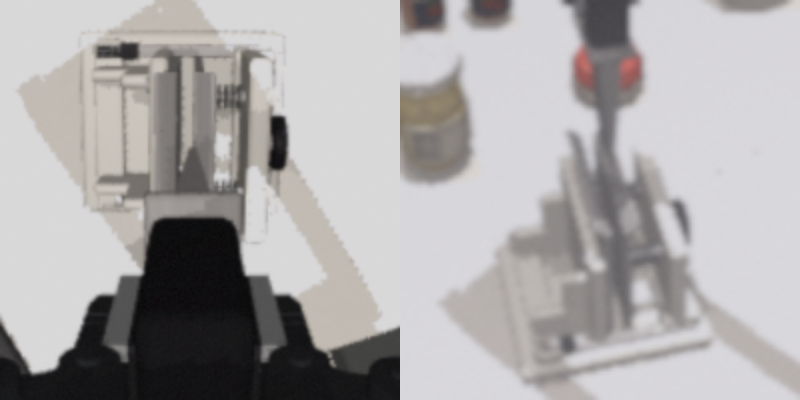

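The wrist crop shows the blade tip at about full pixel (317.5,174). The gap strip is about 309–317.5, centred near 313, which puts it a few mm to the left (slicer +y).

```bash
python3 - <<'E'
from h import *
s=get_state();a=np.radians(-18.5);n=np.array([-np.sin(a),np.cos(a)]);x=np.array([np.cos(a),np.sin(a)])
tip=wat(s,317.5,174,.144);print(tip)
for u,z in((297,.124),(309,.115),(317.5,.115),(327.5,.124)):
  for v in(140,165):
    p=wat(s,u,v,z);d=p[:2]-tip[:2];print(u,v,p,"normal",(d@n).round(4),"along",(d@x).round(4))
g=cv2.cvtColor(cv2.imread("pics/w2f.png"),cv2.COLOR_BGR2GRAY)
for v in(135,145,155,165):print(v,g[v,292:334])
E
```

```text
[0.5741 0.1893 0.144 ]
297 140 [0.6059 0.1983 0.124 ] normal 0.0186 along 0.0273
297 165 [0.5839 0.206  0.124 ] normal 0.0189 along 0.004
309 140 [0.6015 0.1885 0.115 ] normal 0.0079 along 0.0262
309 165 [0.5788 0.1963 0.115 ] normal 0.0081 along 0.0022
317.5 140 [0.5989 0.181  0.115 ] normal -0.0 along 0.0262
317.5 165 [0.5762 0.1886 0.115 ] normal 0.0 along 0.0022
327.5 140 [0.597  0.1721 0.124 ] normal -0.009 along 0.0272
327.5 165 [0.5749 0.1793 0.124 ] normal -0.0092 along 0.0039
135 [112 117 140 166 184 192 192 192 192 177 141 119  90  82  86  85  75  69
 109 161 177 178 179 177 157 121  92  88  88  98 160 173 174 175 175 177
 178 178 178 178 178 179]
145 [158 135 136 161 168 150 144 132 127 125 124 121 121 123 121 111  87  72
 105 149 170 177 178 175 155 140 133 129 128 130 131 130 130 141 156 133
 113  94 119 141  80  88]
155 [197 195 174 169 166 149 144 134 129 126 124 122 123 122 121 108  86  73
 108 156 173 177 177 173 141 135 135 128 128 130 131 130 131 138 151 129
 132 136 139 142 138 142]
165 [197 194 165 165 163 146 141 134 119 120 123 123 123 121 119 108  85  73
 109 162 176 176 177 174 147 142 138 129 129 129 131 129 132 136 140 142
 171 180 178 177 177 176]
```

>>> {"api": "play_rows", "payload": {
  "plan": [
    [[0.05,0.14,0,0,0,0,1],[0,0,0,0,0,0,1],[0,0,-0.15,0,0,0,1],[0,0,-0.2,0,0,0,1],[0,0,-0.2,0,0,0,1],[0,0,-0.2,0,0,0,1],[0,0,-0.2,0,0,0,1],[0,0,-0.2,0,0,0,1],[0,0,-0.2,0,0,0,1],[0,0,-0.15,0,0,0,1],[0,0,0,0,0,0,1],[0,0,0,0,0,0,1]]
  ]
}}

```text
time_s: 7.7
eef_pos: [0.5619, 0.1996, 0.2163]
tcp_rot: [3.101, -0.505, -0.0]
force: [-1.1, -0.6, -2.4]
opening: 0.271
grasp_force: 52.4
```

>>> {"api": "play_rows", "payload": {
  "plan": [
    [[0,0,0,0,0,0,1]]
  ]
}}

```text
time_s: 7.8
eef_pos: [0.5621, 0.1997, 0.2168]
tcp_rot: [-3.1, 0.505, -0.001]
force: [0.3, 0.1, -1.6]
opening: 0.269
grasp_force: 52.4
```

```bash
python3 - <<'E'
from h import *
s=get_state();pr(s)
w=capture("wrist");c=capture("scene");s=get_state();pr(s);print(s["moment"])
cv2.imwrite("pics/w3f.png",w)
cv2.imwrite("pics/w3.png",np.hstack([cv2.resize(w[100:220,260:380],(400,400),interpolation=cv2.INTER_CUBIC),cv2.resize(c[180:290,270:380],(400,400),interpolation=cv2.INTER_CUBIC)]))
E
```

```text
t 7.8 p [0.5621 0.1997 0.2168] xyaw -18.51 z [ 8.e-04  2.e-04 -1.e+00] F [ 0.31  0.13 -1.62] op 0.269 g 52.41
t 7.9 p [0.5621 0.1997 0.2168] xyaw -18.51 z [ 7.e-04  2.e-04 -1.e+00] F [ 0.1   0.97 -1.45] op 0.278 g 52.41
[-0.03795511  0.0005351   0.04372079]
```

View pics/w3.png

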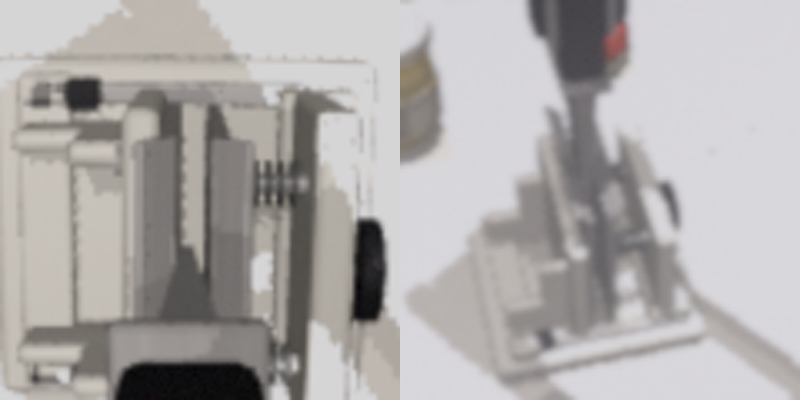

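The blade tip at crop (190,250) sits centred between the plates, whose gap spans about 176–210. I'll go on down.

>>> {"api": "play_rows", "payload": {
  "plan": [
    [[0,0,-0.12,0,0,0,1],[0,0,-0.12,0,0,0,1],[0,0,-0.12,0,0,0,1],[0,0,-0.12,0,0,0,1],[0,0,0,0,0,0,1],[0,0,0,0,0,0,1]]
  ]
}}

```text
time_s: 8.5
eef_pos: [0.5618, 0.1996, 0.2016]
tcp_rot: [3.101, -0.505, -0.001]
force: [0.5, -0.1, -2.1]
opening: 0.272
grasp_force: 52.5
```

>>> {"api": "play_rows", "payload": {
  "plan": [
    [[0,0,-0.1,0,0,0,1],[0,0,-0.1,0,0,0,1],[0,0,0,0,0,0,1],[0,0,0,0,0,0,1]]
  ]
}}

```text
time_s: 8.9
eef_pos: [0.5617, 0.1996, 0.1957]
tcp_rot: [3.101, -0.505, -0.001]
force: [-0.0, -0.7, -1.9]
opening: 0.274
grasp_force: 52.4
```

```bash
python3 - <<'E'
from h import *
for i in range(4): pr(get_state()); capture("scene")
E
```

```text
t 8.9 p [0.5617 0.1996 0.1957] xyaw -18.51 z [-4.e-04 -1.e-04 -1.e+00] F [-0.02 -0.72 -1.87] op 0.274 g 52.43
t 8.95 p [0.5618 0.1996 0.1958] xyaw -18.51 z [-3.e-04 -0.e+00 -1.e+00] F [ 0.26 -0.58 -1.89] op 0.273 g 52.43
t 9.0 p [0.5618 0.1997 0.1959] xyaw -18.51 z [-1.e-04  0.e+00 -1.e+00] F [-0.11 -0.29 -1.99] op 0.275 g 52.43
t 9.05 p [0.5619 0.1997 0.1959] xyaw -18.51 z [-0.  0. -1.] F [ 0.26 -0.33 -2.09] op 0.275 g 52.43
```

>>> {"api": "play_rows", "payload": {
  "plan": [
    [[0,0,-0.1,0,0,0,1],[0,0,-0.07,0,0,0,1],[0,0,0,0,0,0,1],[0,0,0,0,0,0,1]]
  ]
}}

```text
time_s: 9.5
eef_pos: [0.5619, 0.1995, 0.1905]
tcp_rot: [3.1, -0.505, -0.0]
force: [1.4, -0.5, -2.8]
opening: 0.274
grasp_force: 52.5
```

>>> {"api": "play_rows", "payload": {
  "plan": [
    [[0,0,-0.1,0,0,0,1],[0,0,-0.07,0,0,0,1],[0,0,0,0,0,0,1],[0,0,0,0,0,0,1]]
  ]
}}

```text
time_s: 9.9
eef_pos: [0.5619, 0.1996, 0.1855]
tcp_rot: [3.101, -0.505, 0.0]
force: [1.3, 0.6, -1.2]
opening: 0.275
grasp_force: 52.6
```

>>> {"api": "play_rows", "payload": {
  "plan": [
    [[0,0,-0.1,0,0,0,1],[0,0,0,0,0,0,1],[0,0,0,0,0,0,1]]
  ]
}}

```text
time_s: 10.2
eef_pos: [0.562, 0.1996, 0.1826]
tcp_rot: [3.101, -0.505, 0.0]
force: [1.5, -0.4, 0.0]
opening: 0.272
grasp_force: 52.8
```

```bash
python3 - <<'E'
from h import *
for i in range(3): pr(get_state()); w=capture("wrist")
cv2.imwrite("pics/w4f.png",w);cv2.imwrite("pics/w4.png",cv2.resize(w[100:220,250:390],(700,600),interpolation=cv2.INTER_CUBIC))
E
```

```text
t 10.2 p [0.562  0.1996 0.1826] xyaw -18.51 z [ 1.e-04 -1.e-04 -1.e+00] F [ 1.45 -0.36  0.01] op 0.272 g 52.78
t 10.25 p [0.562  0.1996 0.1826] xyaw -18.51 z [ 1.e-04 -1.e-04 -1.e+00] F [ 1.14 -0.3  -0.44] op 0.274 g 52.78
t 10.3 p [0.562  0.1996 0.1826] xyaw -18.51 z [ 1.e-04 -1.e-04 -1.e+00] F [ 0.99 -1.65 -0.89] op 0.276 g 52.77
```

>>> {"api": "play_rows", "payload": {
  "plan": [
    [[0,0,-0.1,0,0,0,1],[0,0,-0.07,0,0,0,1],[0,0,0,0,0,0,1],[0,0,0,0,0,0,1]]
  ]
}}

```text
time_s: 10.75
eef_pos: [0.5619, 0.1996, 0.1775]
tcp_rot: [3.101, -0.505, 0.0]
force: [2.0, 0.0, 1.9]
opening: 0.274
grasp_force: 52.9
```

```bash
python3 - <<'E'
from h import *
for i in range(4): pr(get_state()); w=capture("wrist")
E
```

```text
t 10.75 p [0.5619 0.1996 0.1775] xyaw -18.51 z [ 0.e+00 -1.e-04 -1.e+00] F [2.03 0.03 1.94] op 0.274 g 52.95
t 10.8 p [0.5619 0.1996 0.1775] xyaw -18.51 z [-1.e-04 -1.e-04 -1.e+00] F [ 0.36 -0.27  1.79] op 0.273 g 52.95
t 10.85 p [0.5619 0.1996 0.1775] xyaw -18.51 z [ 0.e+00 -1.e-04 -1.e+00] F [ 0.92 -0.06  0.61] op 0.275 g 52.95
t 10.9 p [0.5619 0.1996 0.1775] xyaw -18.51 z [-1.e-04 -1.e-04 -1.e+00] F [ 1.03 -0.32  0.93] op 0.273 g 52.94
```

>>> {"api": "play_rows", "payload": {
  "plan": [
    [[0,0,-0.1,0,0,0,1],[0,0,-0.07,0,0,0,1],[0,0,0,0,0,0,1],[0,0,0,0,0,0,1]]
  ]
}}

```text
time_s: 11.35
eef_pos: [0.562, 0.1996, 0.1725]
tcp_rot: [-3.101, 0.505, -0.0]
force: [0.4, -0.7, 2.7]
opening: 0.273
grasp_force: 53.1
```

```bash
python3 - <<'E'
from h import *
for i in range(5): pr(get_state()); w=capture("wrist")
cv2.imwrite("pics/w5f.png",w)
a,b=[cv2.resize(cv2.imread(f"pics/{n}.png")[100:200,270:370],(400,400),interpolation=cv2.INTER_CUBIC) for n in("w3f","w5f")]
cv2.imwrite("pics/w5.png",np.hstack([a,b]))
E
```

```text
t 11.35 p [0.562  0.1996 0.1725] xyaw -18.51 z [ 2.e-04 -0.e+00 -1.e+00] F [ 0.36 -0.74  2.72] op 0.273 g 53.1
t 11.4 p [0.5619 0.1996 0.1724] xyaw -18.51 z [ 1.e-04 -1.e-04 -1.e+00] F [0.7  0.16 2.37] op 0.271 g 53.1
t 11.45 p [0.5619 0.1996 0.1725] xyaw -18.51 z [ 1.e-04 -1.e-04 -1.e+00] F [ 1.49 -0.39  1.84] op 0.276 g 53.1
t 11.5 p [0.5619 0.1996 0.1724] xyaw -18.51 z [ 1.e-04 -0.e+00 -1.e+00] F [ 1.26 -0.86  2.82] op 0.278 g 53.1
t 11.55 p [0.562  0.1996 0.1724] xyaw -18.51 z [ 1.e-04 -0.e+00 -1.e+00] F [ 1.28 -1.52  2.26] op 0.269 g 53.1
```

View pics/w5.png

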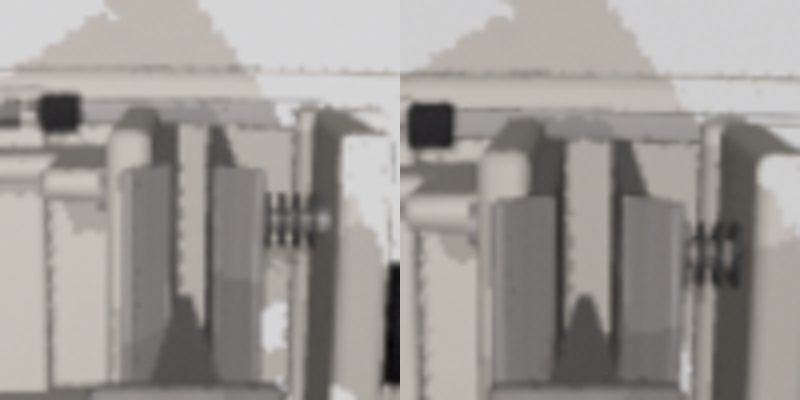

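The blade is now gripped by both plates: the gap has opened and the spring is visibly shorter. Upward force grew steadily to about 4.3 N after first touch at TCP z≈0.188, so the sprung plate has yielded about 2 mm. I'll hand it in.

>>> {"api": "play_rows", "payload": {
  "plan": [
    [[0,0,0,0,0,0,1],[0,0,0,0,0,0,1],[0,0,0,0,0,0,1]]
  ]
}}

```text
time_s: 11.9
eef_pos: [0.5619, 0.1996, 0.1725]
tcp_rot: [3.101, -0.505, 0.0]
force: [1.1, -1.2, 1.2]
opening: 0.272
grasp_force: 53.1
```

```bash
python3 - <<'E'
from h import *
pr(get_state());print(close_job())
E
```

```text
t 11.9 p [0.5619 0.1996 0.1725] xyaw -18.51 z [ 1.e-04 -1.e-04 -1.e+00] F [ 1.09 -1.15  1.17] op 0.272 g 53.06
the job is handed in; nothing more can be done
None
```

The job is handed in, with no verdict returned: the arm is holding the gauge still between the plates, its tip about 59 mm below the throat and the sprung plate pushed back about 2 mm, both estimated from the arm's position and the rise in force.

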